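Check a lab balance with stacked disc weights

ROBOT

A 6-joint arm with a two-finger parallel gripper is mounted at the origin on the work surface. World frame = base frame: x ahead of the robot, y to its left, z up, the work surface at z = 0. Lengths are in m, angles in degrees, forces in N, time in s.
With the tool pointing down it reaches from about 0.35 to 0.775 m from the base axis. Payload 7.3 kg.
Tool frame: the origin (TCP) lies at the very end of the fingers, on their centre line; the grasp point (between the pads) lies 19 mm behind it; z points along the fingers, y is the line along which they close (so a half turn about z gives the same grasp; the last joint's range is limited). The gripper opens to 92 mm and grips with 3 to 60 N. Pads are 19 mm wide; open, the fingers measure 130 mm over their backs; the gripper's body (75 mm by 190 mm) begins 47 mm behind the grasp point.
Start: joints at [-75.745, 19.595, 87.324, -0, 73.075, -8.365], TCP at [0.202, -0.485, 0.227] pointing down, gripper open.
Joint ranges: [-145.02, 145.02], [-44.19, 115.74], [2.07, 154.8], [-57.11, 237.11], [16.16, 152.29], [-177.93, 177.93]. Speed limits (degrees/s): [147.25, 147.25, 180, 180, 180, 180].

INTERFACE

Orientations are given as [roll, pitch, yaw] about the fixed x, y, z axes, in that order (R = Rz(yaw) Ry(pitch) Rx(roll)).
In Python, from rig import arm, viewer, status gives the robot as it stands (arm), with the cameras (viewer) and the readings (status).
- The arm moves only by the tool creep_tool, called as name(argument=value, ...) on one line, values as JSON. Schema: {"type":"object","properties":{"deltas":{"type":"array","items":{"type":"array","items":{"type":"number"},"minItems":6,"maxItems":6},"minItems":1,"maxItems":20},"finger_gap":{"type":"number"},"squeeze":{"type":"number"},"only":{"type":"string"},"quiet":{"type":"boolean"},"lines":{"type":"string"}},"required":["deltas"],"additionalProperties":false}. deltas is a list of rows, 1 to 20 of them, each of 6 numbers: dx, dy, dz in m, then a rotation vector rx, ry, rz in degrees; each row is the pose to reach, as a shift and turn from the pose commanded when the call began, along the tool's axes at that moment; what a row does not reach only later rows make up. A row lasts 1/10 s, in which the tool goes at most 0.05 m and 8.59 degrees, less where a joint would pass 70% of its speed; a pose out of reach is approached as far as the arm can. finger_gap is the finger opening in m, set as the call begins (left out keeps the last). The fingers move at their own pace and stop on an object; squeeze is the grip in N (left out, the last holds). Time passes only in rows, so rows that do not move let the fingers close. The tool returns the time, the measured TCP pose, the force, the opening and the grip force at its end. only (a regular expression) keeps the lines of the reply that match it, lines (a string "A,B") keeps lines A to B, and quiet returns only ok. Input that does not fit is refused with a message, and nothing moves.
- status.observe(): the state, without advancing time (a new reading comes with each control period).
- viewer.get_image(name): name is "scene" or "top" or "wrist"; returns a dict with "img" (400x640x3 uint8, red, green, blue), "intrinsics" (3x3 intrinsics, pixels), "k1" (the pictures are not rectified: a ray, as slopes to the right and down, at radius r is drawn at 1 + k1 r^2 times it, then the intrinsics apply), "rvec" (rotation vector, rad) and "tvec" (3), from world to camera coordinates, as OpenCV has them. Camera axes: x right, y down, z forward; pixel columns grow to the right and rows downward; lengths in m; the calibration is good to about 2 mm. A picture is of the moment at which its call begins. There is no depth.
- arm.sign_off(): hands the job in; it is judged then, once.
The state is a dict: "time_s": time; "qpos": joint angles; "dq": joint speeds; "joint_efforts": joint torques, N m; "ee_pos": TCP position; "ee_rot": TCP orientation; "ft_force": force on the tool from outside, world axes, zero at the start; "torque": the same for the moment, N m; "opening": finger opening in m; "grasp_force": force on a finger pad.
Only numpy, scipy, OpenCV 4.12 (cv2) and the standard library are available. Lean on these libraries where they do the work, as an engineer would, in place of code of your own. Each camera call takes 0.05 s, during which the arm holds its last target. There are 200 camera calls.

TASK

Check the lab balance: with its pan empty, press the tare key (the wide key on the sloping front panel) down and let it go, then build the three flat steel disc weights from the rubber mat into one stack in the middle of the pan - the largest at the bottom, then the medium, then the smallest - centred so that no disc overhangs the one under it. Set each weight down gently, without dropping it, and do not press the tare key again while a weight is on the pan. Leave everything else on the bench where it is.

Things in the scene. Friction and masses are not known exactly. Their poses are not given: they have to be found in the camera images.
- balance: the white and grey top-pan laboratory balance, fixed on the bench: 290 mm deep (its x), 190 mm wide (its y), 83 mm high over the pan. Origin: middle of its underside, on the bench; its -x side is the front with the display and the keys. It stands left or right of the mat and may be turned by up to 0.2 rad. Its housing behind the panel is 68 mm high
- pan_centre (a point): centre of the flat upper face of the round steel pan, 83 mm above the bench, 50 mm behind (+x) the balance's origin. The pan is 120 mm across, has no rim and does not move; z up
- tare (a joint): travel of the tare key in m: 0 up (at rest), 0.004 fully down; counts as pressed above 0.0025. It springs back by itself; it moves from 1 N and takes about 3 N to push fully down, straight into the panel (a vertical push works)
- tare_top (a point): centre of the tare key's upper face, which is 24 mm deep by 46 mm wide and stands 7 mm proud of the panel, about 58 mm above the bench and 115 mm in front of (-x) the balance's origin, 58 mm to its left (+y). Panel and key slope down to the front by 0.21 rad. Next to it on the panel are three small flat keys that do not matter
- mat: black rubber mat on which the weights wait, 180 mm (its x) by 230 mm (its y), 3 mm thick, fixed. Origin: middle of its underside
- disc_large: the largest disc weight, 500 g: a plain flat stainless cylinder 60 mm across, 22.5 mm high, with a fine ring turned in its top. Origin: centre of its underside, z up
- disc_medium: the medium disc weight, 200 g: the same shape, 50 mm across, 13 mm high. Origin: centre of its underside, z up
- disc_small: the smallest disc weight, 100 g: the same shape, 40 mm across, 10 mm high. Origin: centre of its underside, z up. The three discs stand on the mat about 100 to 150 mm apart between centres, in any order
- knob_weight: bystander: small brass weight with a knob, 18 mm across, 30 mm high, standing on the mat's far left corner. Origin: centre of its underside
- tip_box: bystander: pipette-tip box with an orange top, 83 x 122 x 66 mm, behind the mat. Origin: centre of its underside
- tube_rack: bystander: white 96-place tube rack, 85 x 127 x 28 mm, with one tube standing to 56 mm, far out at the right (-y). Origin: centre of its underside
- powder_jar: bystander: white jar, 72 mm across, 105 mm high, far out at the left (+y). Origin: centre of its underside
- beaker: bystander: small glass beaker, 68 mm across, 85 mm high, behind the balance. Origin: centre of its underside
- brush: bystander: balance brush, 170 mm long, lying in front of the mat (on the robot's side). Origin: on its underside
- pipette: bystander: pipette, 260 mm long, lying out at the right (-y), pointing away from the robot, 25 mm high. Origin: on the bench under its middle

How it is judged:
By the outcome, as a careful person would: the job done as asked, in the order asked, and still so for the second after the job is handed in, with the robot touching nothing.
It also fails if it takes over 72 s, if anything falls off the work surface, if the arm or the gripper's body presses on something with over 40 N, if the wrist force passes 120 N, or if a joint passes its speed limit or range.

## Working session

There is one attempt and no reset: what is moved stays moved. The work goes in short steps, Python scripts to look and compute and a tool call to move; the robot and the scene stay as the last step left them, time stands still between calls to the robot, and variables do not carry over. Pictures are saved under pics/ and viewed, at most 10 in all, crops included, and the job is handed in when it is done.

```bash
ls; mkdir -p pics; python3 - <<'E'
from rig import arm, viewer, status
import cv2
for n in("scene","top"):
    d=viewer.get_image(n); cv2.imwrite(f"pics/{n}0.png",d["img"][:,:,::-1]); print(n,d["intrinsics"],d["k1"],d["rvec"],d["tvec"])
o=status.observe();print(o["time_s"],o["ee_pos"],o["ee_rot"],o["opening"],o["ft_force"])
E
```

```text
pics
rig.py
scene [[374.40550035   0.         323.29631224]
 [  0.         374.40550035 196.00882605]
 [  0.           0.           1.        ]] -0.03034796586367296 [ 2.00963873  0.85668832 -0.46527562] [-0.40116252 -0.18395708  1.71111849]
top [[421.16671213   0.         325.10313775]
 [  0.         421.16671213 206.38022378]
 [  0.           0.           1.        ]] -0.013428966197801737 [ 2.14636354 -2.1690517   0.12063996] [-0.02272861  0.59607545  1.19134041]
0.1 [ 0.20187237 -0.48425471  0.22609999] [-1.79921343e+02 -1.02019011e-02  2.26225290e+01] 0.09171934580833786 [0.37489962 0.1708602  0.31667866]
```

View pics/scene0.png

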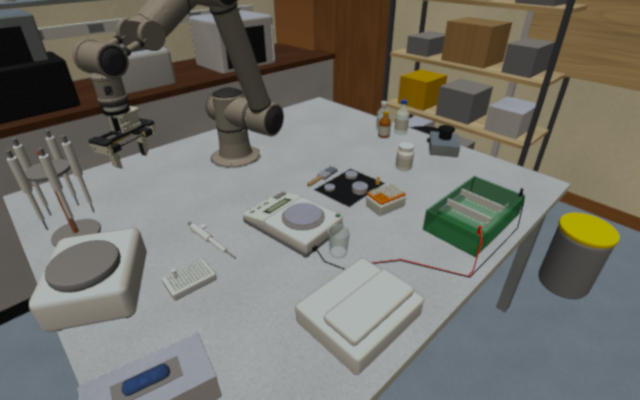

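View pics/top0.png

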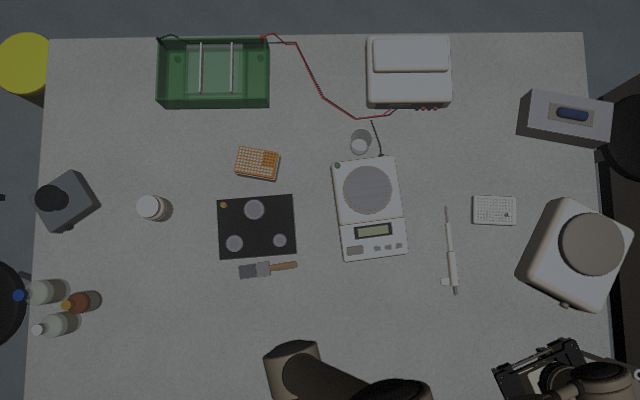

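The top picture shows the balance at about (369,210) with its pan at (368,189) and the tare key at (355,250). The discs are at (254,210), (235,243) and (280,240), and the knob weight is at (223,204). I'll take rough positions from this, then look with the wrist camera.

```bash
cat > h.py <<'E'
import numpy as np, cv2
from rig import arm, viewer, status
from scipy.spatial.transform import Rotation as R
def ray(d,uv):
    K=np.array(d["intrinsics"]);k=np.array([d["k1"],0,0,0.])
    p=cv2.undistortPoints(np.array([[uv]],float),K,k)[0,0]
    M=cv2.Rodrigues(np.array(d["rvec"],float))[0];t=np.array(d["tvec"]).ravel()
    v=M.T@np.array([p[0],p[1],1]);return -M.T@t,v/np.linalg.norm(v)
def at(d,uv,z):
    c,v=ray(d,uv);return c+v*(z-c[2])/v[2]
def tri(rs):
    A=[np.eye(3)-np.outer(v,v) for c,v in rs]
    return np.linalg.solve(sum(A),sum(a@c for a,(c,v) in zip(A,rs)))
def proj(d,P):
    return cv2.projectPoints(np.array([P],float),np.array(d["rvec"],float),np.array(d["tvec"],float),np.array(d["intrinsics"]),np.array([d["k1"],0,0,0.]))[0][0,0]
def rel(P,yaw=None):
    "shift in tool axes to TCP target P (measured pose), and turn"
    o=status.observe();T=R.from_euler("xyz",o["ee_rot"],degrees=True)
    s=T.inv().apply(np.array(P)-o["ee_pos"])
    if yaw is None:return s.round(4)
    return s.round(4),(T.inv()*R.from_euler("xyz",[180,0,yaw],degrees=True)).as_rotvec(degrees=True).round(2)
E
python3 - <<'E'
from h import *
d=viewer.get_image("top")
for n,uv,z in(("A",(254,210),.02),("B",(235,243),.02),("C",(280,240),.015),("pan",(368,189),.083),("tare",(355,250),.058),("knob",(223,204),.03),("beaker",(360,140),.08)):print(n,at(d,uv,z).round(3))
w=viewer.get_image("wrist");c,v=ray(w,(320,200));print("cam",c,v,w["intrinsics"][0][0])
print(rel((.45,.02,.35),0))
E
```

creep_tool(deltas=[[0.02, -0.013, -0.01, 0, 0, 1], [0.06, -0.04, -0.02, 0, 0, 3], [0.1, -0.067, -0.024, 0, 0, 5], [0.14, -0.094, -0.024, 0, 0, 7], [0.18, -0.121, -0.024, 0, 0, 9], [0.22, -0.148, -0.024, 0, 0, 11], [0.26, -0.175, -0.024, 0, 0, 13], [0.3, -0.202, -0.024, 0, 0, 14], [0.335, -0.226, -0.024, 0, 0, 15], [0.36, -0.242, -0.024, 0, 0, 16], [0.373, -0.251, -0.024, 0, 0, 16], [0.373, -0.251, -0.024, 0, 0, 16], [0.373, -0.251, -0.024, 0, 0, 16]], finger_gap=0.0)

```text
time_s: 1.5
ee_pos: [0.4495, -0.1096, 0.2505]
ee_rot: [180.0, 0.0, 6.7]
ft_force: [-0.1, -0.3, -0.4]
opening: 0.0005
grasp_force: 0.0
```

```bash
python3 - <<'E'
from h import *
d=viewer.get_image("wrist");cv2.imwrite("pics/w1.png",d["img"][:,:,::-1])
import pickle;pickle.dump(d,open("w1.pkl","wb"))
E
```

```text
(no output)
```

View pics/w1.png

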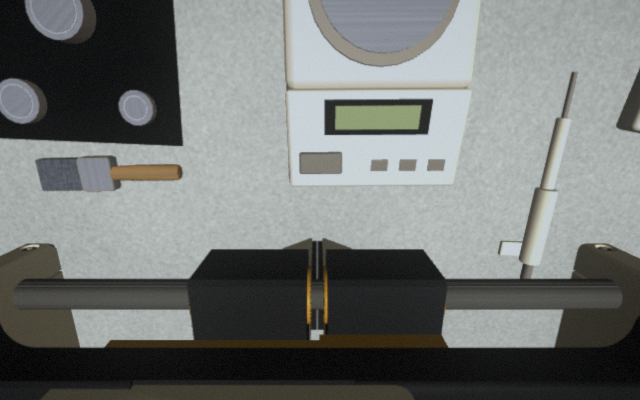

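The wrist picture shows the tare key at about (321,163), the display, and the lower edge of the pan. The discs are at (60,10) large, (20,101) medium and (137,107) small. I'll take two more views for stereo.

creep_tool(deltas=[[0.01, -0.025, 0, 0, 0, 0], [0.025, -0.065, 0, 0, 0, 0], [0.04, -0.11, 0, 0, 0, 0], [0.055, -0.15, 0, 0, 0, 0], [0.067, -0.185, 0, 0, 0, 0], [0.074, -0.203, 0, 0, 0, 0], [0.074, -0.203, 0, 0, 0, 0], [0.074, -0.203, 0, 0, 0, 0]])

```text
time_s: 2.35
ee_pos: [0.4996, 0.0996, 0.2505]
ee_rot: [180.0, 0.0, 6.6]
ft_force: [0.3, 0.4, -0.6]
opening: 0.0005
grasp_force: 0.0
```

```bash
python3 - <<'E'
from h import *
d=viewer.get_image("wrist");cv2.imwrite("pics/w2.png",d["img"][:,:,::-1])
import pickle;pickle.dump(d,open("w2.pkl","wb"))
E
```

creep_tool(deltas=[[0.005, 0.025, 0, 0, 0, 0], [0.01, 0.06, 0, 0, 0, 0], [0.01, 0.095, 0, 0, 0, 0], [0.01, 0.12, 0, 0, 0, 0], [0.01, 0.13, 0, 0, 0, 0], [0.01, 0.13, 0, 0, 0, 0], [0.01, 0.13, 0, 0, 0, 0]])

```text
time_s: 3.1
ee_pos: [0.5244, -0.0271, 0.2508]
ee_rot: [-180.0, 0.0, 6.6]
ft_force: [-1.0, 1.7, -0.8]
opening: 0.0002
grasp_force: 0.0
```

```bash
python3 - <<'E'
from h import *
d=viewer.get_image("wrist");cv2.imwrite("pics/w3.png",d["img"][:,:,::-1])
import pickle;pickle.dump(d,open("w3.pkl","wb"))
E
```

```text
(no output)
```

View pics/w2.png

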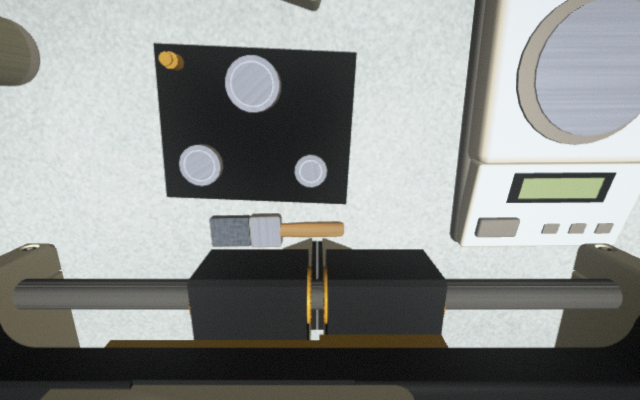

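View pics/w3.png

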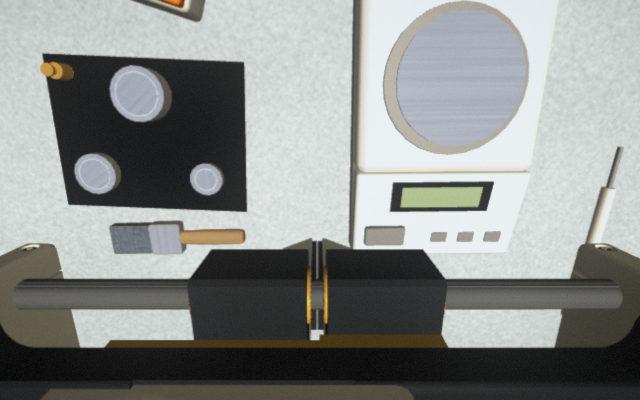

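Both pictures show the whole mat. In w2 the discs are at (252,84), (200,165) and (311,171); in w3 they are at (138,94), (97,173) and (206,179). In w3 the whole pan face shows at (462,78) and the tare key at (384,235). Next I'll fit the face contours.

```bash
cat > m.py <<'E'
from h import *
import pickle
D={k:pickle.load(open(k+".pkl","rb")) for k in("w1","w2","w3")}
def face(d,seed,half,dark=False):
    im=d["img"].astype(int);u,v=seed;H=half
    y0,x0=max(0,v-H),max(0,u-H);c=im[y0:v+H+1,x0:u+H+1]
    if dark: m=(c.sum(2)<450)
    else: m=(c[:,:,2]-c[:,:,0]>4)&(c.sum(2)>330)
    m=cv2.morphologyEx(m.astype(np.uint8),cv2.MORPH_CLOSE,np.ones((3,3)))
    m=cv2.morphologyEx(m,cv2.MORPH_OPEN,np.ones((5,5)))
    cs,_=cv2.findContours(m,cv2.RETR_EXTERNAL,cv2.CHAIN_APPROX_NONE)
    p=max(cs,key=cv2.contourArea);p=cv2.convexHull(p)[:,0]+[x0,y0];return p.astype(float)
def circ(d,p,z):
    q=np.array([at(d,x,z)[:2] for x in p])
    s=np.linalg.lstsq(np.c_[2*q,np.ones(len(q))],(q**2).sum(1),rcond=None)[0]
    return s[:2],np.sqrt(s[2]+s[:2]@s[:2])
E
python3 - <<'E'
from m import *
T={"large":([("w2",(252,84)),("w3",(138,94))],36,.0255),"medium":([("w2",(200,165)),("w3",(97,173))],30,.016),"small":([("w2",(311,171)),("w3",(206,179))],24,.013)}
for n,(L,H,z) in T.items():
    C=[(D[k],face(D[k],s,H)) for k,s in L]
    e=[cv2.fitEllipse(p.astype(np.float32)) for d,p in C]
    print(n,"tri",tri([ray(d,x[0]) for (d,p),x in zip(C,e)]).round(4),[np.round(x[0],1) for x in e])
    for d,p in C: c,r=circ(d,p,z);print("   z",z,c.round(4),"dia",(2*r).round(4))
p=face(D["w3"],(462,78),84);
for z in(.08,.083,.086):c,r=circ(D["w3"],p,z);print("pan",z,c.round(4),2*r)
d=viewer.get_image("top");t=[]
R_=[]
for k,s in(("w1",(321,163)),("w2",(497,227)),("w3",(384,235))):
    q=face(D[k],s,30,True);b=cv2.minAreaRect(q.astype(np.float32));print(k,b)
    R_.append(ray(D[k],b[0]))
print("tare",tri(R_),[at(D[k],x,.058).round(4) for k,x in()])
# pan: same-features triangulate using w2 partial circle
p2=face(D["w2"],(590,70),75);p2=p2[(p2[:,0]<636)&(p2[:,1]>3)]
for z in(.08,.083,.086):c,r=circ(D["w2"],p2,z);print("pan w2",z,c.round(4),2*r)
E
```

```text
large tri [0.5924 0.1828 0.0248] [array([251.6,  83.2]), array([136.3,  93.3])]
   z 0.0255 [0.5918 0.1827] dia 0.0591
   z 0.0255 [0.5916 0.1824] dia 0.0589
medium tri [0.4929 0.2419 0.0147] [array([199.1, 165.1]), array([ 94.5, 173.4])]
   z 0.016 [0.4927 0.2415] dia 0.0489
   z 0.016 [0.4928 0.241 ] dia 0.0486
small tri [0.5009 0.1082 0.0125] [array([310.3, 170.7]), array([205.6, 179.1])]
   z 0.013 [0.5008 0.1082] dia 0.039
   z 0.013 [0.5007 0.108 ] dia 0.0387
pan 0.08 [ 0.6395 -0.1488] 0.12022006319425171
pan 0.083 [ 0.6391 -0.1476] 0.11912253292646376
pan 0.086 [ 0.6387 -0.1464] 0.11802500265867295
w1 ((320.0, 162.5), (21.0, 42.0), 90.0)
w2 ((517.0, 199.5), (5.0, 20.0), 90.0)
w3 ((384.0, 257.0), (16.0, 60.0), 90.0)
tare [ 0.48577016 -0.10106775  0.10694205] []
pan w2 0.08 [ 0.6395 -0.1555] 0.1300230196935717
pan w2 0.083 [ 0.6389 -0.1531] 0.12883507189737056
pan w2 0.086 [ 0.6383 -0.1507] 0.12764712410120987
```

```bash
python3 - <<'E'
from m import *
from scipy.optimize import least_squares as LS
t=[("w1",(320.5,162.5)),("w2",(497.5,226.5)),("w3",(384,235))]
X=tri([ray(D[k],s) for k,s in t]);print("tare",X.round(4),[at(D[k],s,.058).round(4) for k,s in t])
p3=face(D["w3"],(462,78),84);p3=p3[p3[:,1]>3]
p2=face(D["w2"],(590,70),75);print(p2.min(0),p2.max(0))
p2=p2[(p2[:,0]<610)&(p2[:,1]>3)]
def f(x,full=False):
    return np.concatenate([[np.hypot(*(at(D[k],q,x[2])[:2]-x[:2]))-x[3] for q in p] for k,p in(("w3",p3),("w2",p2))])
s=LS(f,[.639,-.148,.083,.06],loss="soft_l1",f_scale=.0005);print("pan",s.x.round(4),np.abs(s.fun).mean(),len(p2),len(p3))
P=s.x[:2];v=X[:2]-P;print("yaw",np.degrees(np.arctan2(v[1],v[0])-np.arctan2(.058,-.165)),"dist",np.hypot(*v),np.hypot(.058,.165))
print(rel((X[0],X[1],.075)))
E
```

```text
tare [ 0.4693 -0.1106  0.0556] [array([ 0.4693, -0.1105,  0.058 ]), array([ 0.4704, -0.1093,  0.058 ]), array([ 0.4702, -0.1097,  0.058 ])]
[535.   0.] [639. 145.]
pan [ 0.6392 -0.148   0.082   0.0597] 0.00022506345646488725 20 53
yaw 6.9540859616791755 dist 0.1739508545499577 0.17489711261195826
[-0.0646  0.0773  0.1758]
```

creep_tool(deltas=[[-0.02, 0.02, 0.02, 0, 0, 0], [-0.045, 0.052, 0.06, 0, 0, 0], [-0.06, 0.072, 0.1, 0, 0, 0], [-0.065, 0.077, 0.135, 0, 0, 0], [-0.065, 0.077, 0.16, 0, 0, 0], [-0.065, 0.077, 0.177, 0, 0, 0], [-0.065, 0.077, 0.185, 0, 0, 0], [-0.065, 0.077, 0.185, 0, 0, 0], [-0.065, 0.077, 0.185, 0, 0, 0]])

```text
time_s: 4.1
ee_pos: [0.4697, -0.111, 0.0664]
ee_rot: [180.0, -0.1, 6.7]
ft_force: [-0.1, -0.1, 0.7]
opening: 0.0006
grasp_force: 0.0
```

creep_tool(deltas=[[0, 0, 0.003, 0, 0, 0], [0, 0, 0.006, 0, 0, 0], [0, 0, 0.008, 0, 0, 0], [0, 0, 0.008, 0, 0, 0]])

```text
time_s: 4.5
ee_pos: [0.4696, -0.1114, 0.058]
ee_rot: [180.0, -0.1, 6.6]
ft_force: [1.4, 0.7, 2.1]
opening: 0.0009
grasp_force: 1.1
```

Contact has started, so I'll press on to the stop.

creep_tool(deltas=[[0, 0, 0.001, 0, 0, 0], [0, 0, 0.002, 0, 0, 0], [0, 0, 0.003, 0, 0, 0], [0, 0, 0.003, 0, 0, 0]])

```text
time_s: 4.9
ee_pos: [0.47, -0.1115, 0.0559]
ee_rot: [179.9, -0.1, 6.6]
ft_force: [-1.0, 1.1, 12.9]
opening: 0.0004
grasp_force: 6.7
```

The key bottomed out at about 13 N. I'll release it and go above the large disc.

creep_tool(deltas=[[0, 0, -0.01, 0, 0, 0], [0, 0, -0.03, 0, 0, 0], [0, 0, -0.055, 0, 0, 0], [0.02, -0.036, -0.07, 0, 0, 0], [0.045, -0.08, -0.07, 0, 0, 0], [0.07, -0.124, -0.07, 0, 0, 0], [0.095, -0.168, -0.07, 0, 0, 0], [0.12, -0.212, -0.06, 0, 0, 0], [0.14, -0.25, -0.05, 0, 0, 0], [0.15, -0.27, -0.04, 0, 0, 0], [0.155, -0.278, -0.035, 0, 0, 0], [0.155, -0.278, -0.035, 0, 0, 0], [0.155, -0.278, -0.035, 0, 0, 0]], finger_gap=0.08)

```text
time_s: 6.2
ee_pos: [0.5906, 0.1815, 0.0897]
ee_rot: [180.0, 0.1, 6.6]
ft_force: [-0.2, 0.9, -0.2]
opening: 0.08
grasp_force: 0.0
```

```bash
python3 -c "
from h import *
print(rel((.5918,.1826,.0055)),status.observe()['ft_force'])"
```

```text
[ 0.0014 -0.001   0.0842] [-0.15048127  0.88954143 -0.19541531]
```

creep_tool(deltas=[[0.001, -0.001, 0.02, 0, 0, 0], [0.001, -0.001, 0.045, 0, 0, 0], [0.001, -0.001, 0.065, 0, 0, 0], [0.001, -0.001, 0.077, 0, 0, 0], [0.001, -0.001, 0.083, 0, 0, 0], [0.001, -0.001, 0.084, 0, 0, 0], [0.001, -0.001, 0.084, 0, 0, 0]], finger_gap=0.08)

```text
time_s: 6.9
ee_pos: [0.5924, 0.1836, 0.0066]
ee_rot: [180.0, -0.1, 6.6]
ft_force: [0.4, 0.4, 0.5]
opening: 0.0801
grasp_force: 0.0
```

creep_tool(deltas=[[0, 0, 0, 0, 0, 0], [0, 0, 0, 0, 0, 0], [0, 0, 0, 0, 0, 0], [0, 0, 0, 0, 0, 0], [0, 0, 0, 0, 0, 0], [0, 0, 0, 0, 0, 0]], finger_gap=0.05, squeeze=30)

```text
time_s: 7.5
ee_pos: [0.5922, 0.1836, 0.0063]
ee_rot: [180.0, -0.0, 6.6]
ft_force: [-1.0, -2.9, 5.9]
opening: 0.0594
grasp_force: 30.0
```

creep_tool(deltas=[[0, 0, -0.005, 0, 0, 0], [0, 0, -0.02, 0, 0, 0], [0, 0, -0.045, 0, 0, 0], [0, 0, -0.075, 0, 0, 0], [0, 0.015, -0.1, 0, 0, 0], [0.001, 0.04, -0.12, 0, 0, 0], [0.002, 0.075, -0.12, 0, 0, 0], [0.003, 0.115, -0.12, 0, 0, 0], [0.004, 0.155, -0.12, 0, 0, 0], [0.005, 0.195, -0.12, 0, 0, 0], [0.006, 0.235, -0.12, 0, 0, 0], [0.007, 0.27, -0.12, 0, 0, 0], [0.008, 0.3, -0.12, 0, 0, 0], [0.0085, 0.32, -0.115, 0, 0, 0], [0.0085, 0.33, -0.11, 0, 0, 0], [0.0085, 0.335, -0.105, 0, 0, 0], [0.0085, 0.335, -0.105, 0, 0, 0], [0.0085, 0.335, -0.105, 0, 0, 0]])

```text
time_s: 9.3
ee_pos: [0.6388, -0.1464, 0.1104]
ee_rot: [-180.0, 0.0, 6.7]
ft_force: [-0.1, -0.4, -4.4]
opening: 0.0593
grasp_force: 30.0
```

```bash
python3 - <<'E'
from h import *
import pickle
d=viewer.get_image("wrist");pickle.dump(d,open("w4.pkl","wb"));cv2.imwrite("pics/w4.png",d["img"][:,:,::-1])
print(rel((.6392,-.148,.0865)))
E
```

```text
[0.0001 0.0016 0.0242]
```

View pics/w4.png

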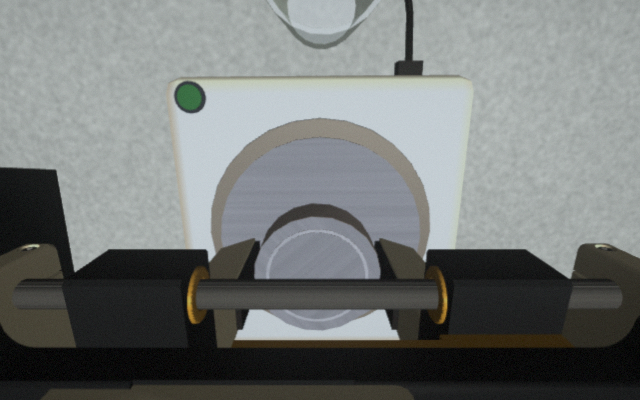

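The large disc is held level at (317,270), over the pan (face centre about (320,230)). Lowering it gently.

creep_tool(deltas=[[0, 0.001, 0.006, 0, 0, 0], [0, 0.0015, 0.012, 0, 0, 0], [0, 0.0015, 0.017, 0, 0, 0], [0, 0.0015, 0.02, 0, 0, 0], [0, 0.0015, 0.021, 0, 0, 0], [0, 0.0015, 0.022, 0, 0, 0], [0, 0.0015, 0.022, 0, 0, 0]])

```text
time_s: 10.05
ee_pos: [0.6391, -0.1495, 0.0887]
ee_rot: [180.0, -0.0, 6.6]
ft_force: [0.9, 0.4, -5.9]
opening: 0.0592
grasp_force: 30.0
```

creep_tool(deltas=[[0, 0, 0.0005, 0, 0, 0], [0, 0, 0.001, 0, 0, 0], [0, 0, 0.0015, 0, 0, 0], [0, 0, 0.0015, 0, 0, 0]])

```text
time_s: 10.45
ee_pos: [0.639, -0.1494, 0.0872]
ee_rot: [180.0, 0.0, 6.6]
ft_force: [1.0, 0.3, -5.0]
opening: 0.0594
grasp_force: 30.0
```

creep_tool(deltas=[[0, -0.001, 0.0005, 0, 0, 0], [0, -0.001, 0.001, 0, 0, 0], [0, -0.001, 0.001, 0, 0, 0]])

```text
time_s: 10.75
ee_pos: [0.639, -0.1483, 0.0864]
ee_rot: [180.0, -0.0, 6.6]
ft_force: [0.1, 1.0, -3.5]
opening: 0.0598
grasp_force: 30.0
```

creep_tool(deltas=[[0, 0, 0.0005, 0, 0, 0], [0, 0, 0.0005, 0, 0, 0]])

```text
time_s: 10.95
ee_pos: [0.639, -0.1483, 0.0863]
ee_rot: [180.0, -0.0, 6.6]
ft_force: [-2.2, 1.4, 0.4]
opening: 0.0593
grasp_force: 30.0
```

creep_tool(deltas=[[0, 0, 0.0005, 0, 0, 0], [0, 0, 0.0005, 0, 0, 0]])

```text
time_s: 11.15
ee_pos: [0.639, -0.1483, 0.0863]
ee_rot: [180.0, -0.0, 6.6]
ft_force: [-3.6, 1.6, 4.6]
opening: 0.0597
grasp_force: 30.0
```

It's seated on the pan at the expected height. Releasing and retreating toward the medium disc.

creep_tool(deltas=[[0, 0, 0, 0, 0, 0], [0, 0, 0, 0, 0, 0], [0, 0, 0, 0, 0, 0], [0, 0, 0, 0, 0, 0]], finger_gap=0.075)

```text
time_s: 11.55
ee_pos: [0.6391, -0.1486, 0.0851]
ee_rot: [180.0, -0.0, 6.6]
ft_force: [0.5, -0.2, 0.0]
opening: 0.0749
grasp_force: 0.0
```

creep_tool(deltas=[[0, 0, -0.005, 0, 0, 0], [0, 0, -0.02, 0, 0, 0], [0, 0, -0.045, 0, 0, 0], [0, 0, -0.07, 0, 0, 0], [-0.02, -0.04, -0.08, 0, 0, 0], [-0.03, -0.085, -0.08, 0, 0, 0], [-0.04, -0.13, -0.08, 0, 0, 0], [-0.05, -0.175, -0.08, 0, 0, 0], [-0.06, -0.22, -0.07, 0, 0, 0], [-0.07, -0.265, -0.05, 0, 0, 0], [-0.08, -0.31, -0.03, 0, 0, 0], [-0.09, -0.35, -0.02, 0, 0, 0], [-0.097, -0.385, -0.01, 0, 0, 0], [-0.1, -0.4, -0.005, 0, 0, 0], [-0.1, -0.404, -0.005, 0, 0, 0], [-0.1, -0.404, -0.005, 0, 0, 0], [-0.1, -0.404, -0.005, 0, 0, 0]])

```text
time_s: 13.25
ee_pos: [0.4941, 0.2402, 0.0908]
ee_rot: [180.0, -0.1, 6.5]
ft_force: [-0.1, -0.0, 0.1]
opening: 0.0753
grasp_force: 0.0
```

```bash
python3 -c "
from h import *
print(rel((.4928,.2412,.006)))"
```

```text
[-0.0013 -0.0012  0.0848]
```

creep_tool(deltas=[[-0.001, -0.001, 0.02, 0, 0, 0], [-0.001, -0.001, 0.045, 0, 0, 0], [-0.001, -0.001, 0.065, 0, 0, 0], [-0.001, -0.001, 0.077, 0, 0, 0], [-0.001, -0.001, 0.083, 0, 0, 0], [-0.001, -0.001, 0.0845, 0, 0, 0], [-0.001, -0.001, 0.0845, 0, 0, 0]])

```text
time_s: 13.95
ee_pos: [0.4925, 0.2421, 0.0062]
ee_rot: [-180.0, -0.1, 6.6]
ft_force: [0.4, 0.6, 0.2]
opening: 0.0747
grasp_force: 0.0
```

creep_tool(deltas=[[0, 0, 0, 0, 0, 0], [0, 0, 0, 0, 0, 0], [0, 0, 0, 0, 0, 0], [0, 0, 0, 0, 0, 0], [0, 0, 0, 0, 0, 0], [0, 0, 0, 0, 0, 0]], finger_gap=0.04, squeeze=25)

```text
time_s: 14.55
ee_pos: [0.4921, 0.2422, 0.006]
ee_rot: [180.0, -0.0, 6.6]
ft_force: [-0.1, -0.6, 4.5]
opening: 0.049
grasp_force: 25.0
```

```bash
python3 -c "
from h import *
print(rel((.6391,-.1483,.12)))"
```

```text
[ 0.101   0.4049 -0.1139]
```

creep_tool(deltas=[[0, 0, -0.005, 0, 0, 0], [0, 0, -0.02, 0, 0, 0], [0, 0, -0.045, 0, 0, 0], [0.005, 0.01, -0.08, 0, 0, 0], [0.01, 0.03, -0.11, 0, 0, 0], [0.02, 0.06, -0.135, 0, 0, 0], [0.03, 0.1, -0.14, 0, 0, 0], [0.04, 0.14, -0.14, 0, 0, 0], [0.05, 0.18, -0.14, 0, 0, 0], [0.06, 0.22, -0.14, 0, 0, 0], [0.07, 0.26, -0.14, 0, 0, 0], [0.08, 0.3, -0.14, 0, 0, 0], [0.09, 0.34, -0.14, 0, 0, 0], [0.097, 0.375, -0.14, 0, 0, 0], [0.1, 0.395, -0.135, 0, 0, 0], [0.101, 0.404, -0.13, 0, 0, 0], [0.101, 0.404, -0.125, 0, 0, 0], [0.101, 0.404, -0.125, 0, 0, 0], [0.101, 0.404, -0.125, 0, 0, 0]])

```text
time_s: 16.45
ee_pos: [0.6385, -0.1456, 0.1306]
ee_rot: [-180.0, 0.0, 6.7]
ft_force: [0.3, -0.2, -2.6]
opening: 0.0488
grasp_force: 25.0
```

```bash
python3 - <<'E'
from h import *
import pickle
d=viewer.get_image("wrist");pickle.dump(d,open("w5.pkl","wb"));cv2.imwrite("pics/w5.png",d["img"][:,:,::-1])
print(rel((.6391,-.1484,.1085)))
E
```

```text
[-0.      0.0026  0.0225]
```

View pics/w5.png

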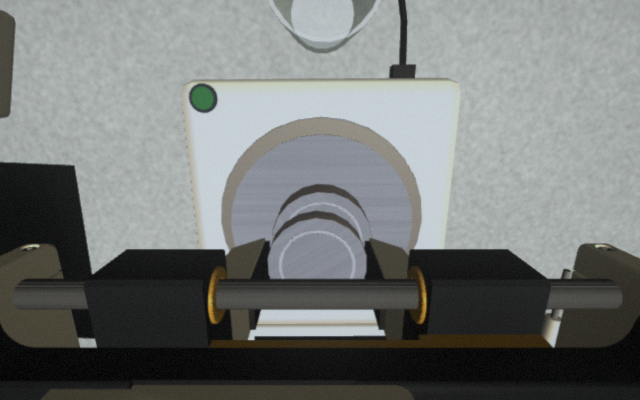

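The medium disc is held at (318,265), and the large one is in the middle of the pan behind it. Lowering.

creep_tool(deltas=[[0, 0.001, 0.005, 0, 0, 0], [0, 0.001, 0.01, 0, 0, 0], [0, 0.001, 0.015, 0, 0, 0], [0, 0.001, 0.018, 0, 0, 0], [0, 0.001, 0.019, 0, 0, 0], [0, 0.001, 0.019, 0, 0, 0]])

```text
time_s: 17.1
ee_pos: [0.6389, -0.1485, 0.1115]
ee_rot: [-180.0, 0.0, 6.6]
ft_force: [0.0, -0.6, -1.7]
opening: 0.049
grasp_force: 25.0
```

```bash
python3 -c "
from h import *
print(rel((.6391,-.1484,.1085)))"
```

```text
[ 0.0002 -0.      0.003 ]
```

creep_tool(deltas=[[0, 0, 0.001, 0, 0, 0], [0, 0, 0.002, 0, 0, 0], [0, 0, 0.002, 0, 0, 0]])

```text
time_s: 17.4
ee_pos: [0.6389, -0.1484, 0.1097]
ee_rot: [180.0, 0.0, 6.6]
ft_force: [0.4, -0.9, -1.6]
opening: 0.0491
grasp_force: 25.0
```

creep_tool(deltas=[[0, 0, 0.0005, 0, 0, 0], [0, 0, 0.0005, 0, 0, 0]])

```text
time_s: 17.6
ee_pos: [0.639, -0.1484, 0.1092]
ee_rot: [180.0, 0.0, 6.6]
ft_force: [-0.3, -0.1, -2.7]
opening: 0.0492
grasp_force: 25.0
```

creep_tool(deltas=[[0, 0, 0.0005, 0, 0, 0], [0, 0, 0.0005, 0, 0, 0]])

```text
time_s: 17.8
ee_pos: [0.6389, -0.1484, 0.1087]
ee_rot: [180.0, 0.0, 6.6]
ft_force: [-0.9, 0.1, -2.2]
opening: 0.0492
grasp_force: 25.0
```

creep_tool(deltas=[[0, 0, 0.0005, 0, 0, 0], [0, 0, 0.0005, 0, 0, 0]])

```text
time_s: 18.0
ee_pos: [0.639, -0.1484, 0.1086]
ee_rot: [180.0, -0.0, 6.6]
ft_force: [-0.6, 0.4, 0.5]
opening: 0.0492
grasp_force: 25.0
```

Contact. Pressing half a millimetre more to be sure, then release and go to the small disc.

creep_tool(deltas=[[0, 0, 0.0003, 0, 0, 0], [0, 0, 0.0003, 0, 0, 0]])

```text
time_s: 18.2
ee_pos: [0.639, -0.1484, 0.1086]
ee_rot: [180.0, -0.0, 6.6]
ft_force: [-3.4, 1.3, 4.9]
opening: 0.0488
grasp_force: 25.0
```

creep_tool(deltas=[[0, 0, 0, 0, 0, 0], [0, 0, 0, 0, 0, 0], [0, 0, 0, 0, 0, 0], [0, 0, 0, 0, 0, 0]], finger_gap=0.065)

```text
time_s: 18.6
ee_pos: [0.639, -0.1485, 0.1077]
ee_rot: [180.0, 0.0, 6.6]
ft_force: [-0.1, -0.6, 0.9]
opening: 0.0645
grasp_force: 0.0
```

creep_tool(deltas=[[0, 0, -0.005, 0, 0, 0], [0, 0, -0.02, 0, 0, 0], [0, 0, -0.045, 0, 0, 0], [-0.01, -0.03, -0.06, 0, 0, 0], [-0.03, -0.07, -0.06, 0, 0, 0], [-0.05, -0.11, -0.06, 0, 0, 0], [-0.07, -0.15, -0.05, 0, 0, 0], [-0.085, -0.185, -0.035, 0, 0, 0], [-0.097, -0.22, -0.015, 0, 0, 0], [-0.105, -0.25, 0.005, 0, 0, 0], [-0.108, -0.265, 0.02, 0, 0, 0], [-0.108, -0.27, 0.02, 0, 0, 0], [-0.108, -0.27, 0.02, 0, 0, 0], [-0.108, -0.27, 0.02, 0, 0, 0]])

```text
time_s: 20.0
ee_pos: [0.5018, 0.1067, 0.0889]
ee_rot: [180.0, -0.1, 6.6]
ft_force: [0.2, 0.1, 0.0]
opening: 0.0648
grasp_force: 0.0
```

```bash
python3 -c "
from h import *
print(rel((.5007,.1081,.006)))"
```

```text
[-0.0011 -0.0015  0.0829]
```

creep_tool(deltas=[[-0.001, -0.001, 0.02, 0, 0, 0], [-0.001, -0.001, 0.045, 0, 0, 0], [-0.001, -0.001, 0.065, 0, 0, 0], [-0.001, -0.001, 0.077, 0, 0, 0], [-0.001, -0.001, 0.082, 0, 0, 0], [-0.001, -0.001, 0.083, 0, 0, 0], [-0.001, -0.001, 0.083, 0, 0, 0]])

```text
time_s: 20.7
ee_pos: [0.5001, 0.108, 0.0056]
ee_rot: [180.0, -0.1, 6.6]
ft_force: [0.4, -0.7, 0.1]
opening: 0.0648
grasp_force: 0.0
```

creep_tool(deltas=[[0, 0, 0, 0, 0, 0], [0, 0, 0, 0, 0, 0], [0, 0, 0, 0, 0, 0], [0, 0, 0, 0, 0, 0], [0, 0, 0, 0, 0, 0], [0, 0, 0, 0, 0, 0]], finger_gap=0.03, squeeze=20)

```text
time_s: 21.3
ee_pos: [0.4996, 0.1082, 0.0052]
ee_rot: [180.0, -0.0, 6.6]
ft_force: [-1.1, -0.1, 4.0]
opening: 0.0386
grasp_force: 20.0
```

```bash
python3 -c "
from h import *
print(rel((.6391,-.1484,.145)))"
```

```text
[ 0.109   0.271  -0.1397]
```

creep_tool(deltas=[[0, 0, -0.005, 0, 0, 0], [0, 0, -0.02, 0, 0, 0], [0, 0, -0.05, 0, 0, 0], [0, 0.005, -0.09, 0, 0, 0], [0.01, 0.02, -0.125, 0, 0, 0], [0.025, 0.05, -0.15, 0, 0, 0], [0.04, 0.085, -0.155, 0, 0, 0], [0.055, 0.125, -0.155, 0, 0, 0], [0.07, 0.165, -0.155, 0, 0, 0], [0.085, 0.205, -0.155, 0, 0, 0], [0.098, 0.24, -0.15, 0, 0, 0], [0.105, 0.26, -0.145, 0, 0, 0], [0.109, 0.27, -0.14, 0, 0, 0], [0.109, 0.271, -0.14, 0, 0, 0], [0.109, 0.271, -0.14, 0, 0, 0], [0.109, 0.271, -0.14, 0, 0, 0]])

```text
time_s: 22.9
ee_pos: [0.6387, -0.147, 0.1454]
ee_rot: [-180.0, -0.0, 6.7]
ft_force: [-0.8, -1.0, -1.1]
opening: 0.039
grasp_force: 20.0
```

```bash
python3 - <<'E'
from h import *
d=viewer.get_image("wrist");cv2.imwrite("pics/w6.png",d["img"][:,:,::-1])
print(rel((.6391,-.1484,.1208)))
E
```

```text
[0.0001 0.0013 0.0247]
```

View pics/w6.png

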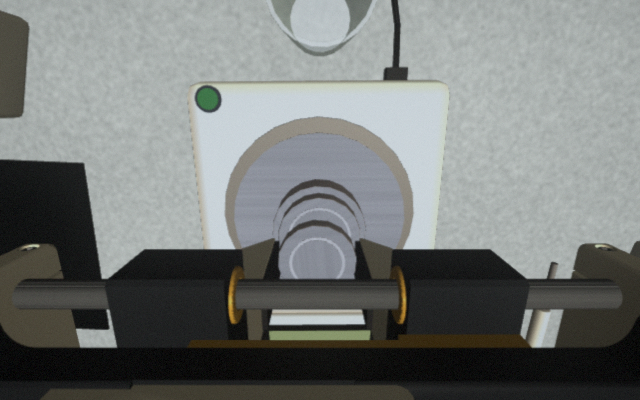

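The small disc is held at (317,262), with the two-disc stack lined up beneath and behind it. Lowering.

creep_tool(deltas=[[0, 0, 0.005, 0, 0, 0], [0, 0, 0.01, 0, 0, 0], [0, 0, 0.015, 0, 0, 0], [0, 0, 0.019, 0, 0, 0], [0, 0, 0.021, 0, 0, 0], [0, 0, 0.0215, 0, 0, 0], [0, 0, 0.0215, 0, 0, 0]])

```text
time_s: 23.65
ee_pos: [0.639, -0.1485, 0.1234]
ee_rot: [180.0, -0.0, 6.6]
ft_force: [0.4, 0.2, -1.3]
opening: 0.0393
grasp_force: 20.0
```

```bash
python3 -c "
from h import *
print(rel((.6391,-.1484,.1208)))"
```

```text
[ 0.0001 -0.0001  0.0026]
```

creep_tool(deltas=[[0, 0, 0.001, 0, 0, 0], [0, 0, 0.002, 0, 0, 0], [0, 0, 0.002, 0, 0, 0]])

```text
time_s: 23.95
ee_pos: [0.6389, -0.1484, 0.1213]
ee_rot: [180.0, 0.0, 6.6]
ft_force: [0.7, -0.7, -1.0]
opening: 0.0389
grasp_force: 20.0
```

creep_tool(deltas=[[0, 0, 0.0005, 0, 0, 0], [0, 0, 0.0005, 0, 0, 0]])

```text
time_s: 24.15
ee_pos: [0.639, -0.1484, 0.1209]
ee_rot: [180.0, 0.0, 6.6]
ft_force: [0.9, 0.8, -1.1]
opening: 0.0388
grasp_force: 20.0
```

creep_tool(deltas=[[0, 0, 0.0005, 0, 0, 0], [0, 0, 0.0005, 0, 0, 0]])

```text
time_s: 24.35
ee_pos: [0.639, -0.1484, 0.1207]
ee_rot: [180.0, -0.0, 6.6]
ft_force: [-1.5, 0.1, 1.6]
opening: 0.0394
grasp_force: 20.0
```

Contact. Nudge, release, rise, and back off for a last look.

creep_tool(deltas=[[0, 0, 0.0003, 0, 0, 0], [0, 0, 0.0003, 0, 0, 0]])

```text
time_s: 24.55
ee_pos: [0.6391, -0.1484, 0.1207]
ee_rot: [180.0, -0.0, 6.6]
ft_force: [-1.7, 0.2, 3.5]
opening: 0.0392
grasp_force: 20.0
```

creep_tool(deltas=[[0, 0, 0, 0, 0, 0], [0, 0, 0, 0, 0, 0], [0, 0, 0, 0, 0, 0], [0, 0, 0, 0, 0, 0]], finger_gap=0.055)

```text
time_s: 24.95
ee_pos: [0.639, -0.1484, 0.1198]
ee_rot: [-180.0, 0.0, 6.6]
ft_force: [0.5, 0.1, -0.2]
opening: 0.0546
grasp_force: 0.0
```

creep_tool(deltas=[[0, 0, -0.005, 0, 0, 0], [0, 0, -0.02, 0, 0, 0], [0, 0, -0.05, 0, 0, 0], [-0.02, 0, -0.09, 0, 0, 0], [-0.06, 0, -0.12, 0, 0, 0], [-0.1, 0, -0.13, 0, 0, 0], [-0.12, 0, -0.13, 0, 0, 0], [-0.12, 0, -0.13, 0, 0, 0], [-0.12, 0, -0.13, 0, 0, 0]])

```text
time_s: 25.85
ee_pos: [0.5202, -0.1624, 0.2507]
ee_rot: [180.0, -0.1, 6.6]
ft_force: [0.1, 1.5, 0.8]
opening: 0.0551
grasp_force: 0.0
```

```bash
python3 - <<'E'
from m import *
d=viewer.get_image("wrist");cv2.imwrite("pics/w7.png",d["img"][:,:,::-1])
t=viewer.get_image("top");cv2.imwrite("pics/t7.png",cv2.resize(t["img"][120:280,200:420,::-1],None,fx=3,fy=3))
for n,z in(("small",.1285),("medium",.1185),("large",.1055),("pan",.083)):print(n,proj(d,(.639,-.1484,z)).round(1))
E
```

```text
small [317.4  49.6]
medium [317.3  51.8]
large [317.3  54.3]
pan [317.2  58.2]
```

View pics/w7.png

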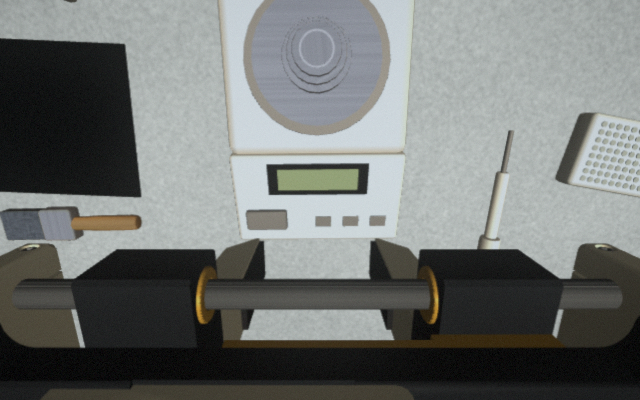

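View pics/t7.png

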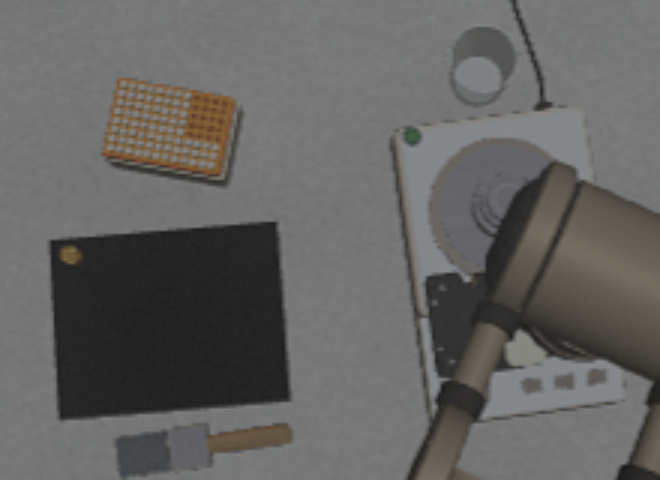

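The stack is concentric in the pan at about (317,48)–(317,56), which agrees with the predicted projection. The bystanders in view have not moved.

```bash
python3 -c "
from rig import arm, viewer, status
print(arm.sign_off())"
```

```text
the job is handed in; nothing more can be done
None
```

I pressed and released the tare key with the pan empty, then stacked the large, medium and small discs in the middle of the pan. The last pictures show them centred, and I handed the job in at about 26 s.

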